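Click the filter wheel round to the green filter

ROBOT

A 6-joint arm with a two-finger parallel gripper is mounted at the origin on the work surface. World frame = base frame: x ahead of the robot, y to its left, z up, the work surface at z = 0. Lengths are in mm, angles in rad, forces in N, time in s.
With the tool pointing down it reaches from about 300 to 775 mm from the base axis. Payload 14.6 kg.
Tool frame: the origin (TCP) lies at the very end of the fingers, on their centre line; the grasp point (between the pads) lies 19 mm behind it (grip_point_offset is the distance from the TCP to the grasp point, in mm); z points along the fingers, y is the line along which they close (so a half turn about z gives the same grasp; the last joint's range is limited). The gripper opens to 94 mm and grips with 3 to 60 N. Pads are 16 mm wide; open, the fingers measure 119 mm over their backs; the gripper's body (75 mm by 177 mm) begins 78 mm behind the grasp point.
Start: joints at [-1.39, 0.3, 1.521, -0, 1.321, -0.067], TCP at [134.893, -533.191, 205.446] pointing down, gripper open.
Joint ranges: [-3.03, 3.03], [-0.79, 2.21], [0.23, 2.52], [-1.04, 4.18], [0, 3.07], [-2.55, 2.55]. Speed limits (rad/s): [2.22, 2.22, 2.57, 3.14, 3.14, 3.14].

INTERFACE

Orientations are given as [roll, pitch, yaw] about the fixed x, y, z axes, in that order (R = Rz(yaw) Ry(pitch) Rx(roll)).
In Python, from cell import read_state, camera, camera_info, sign_off, grip_point_offset gives the robot as it stands.
- The arm moves only by the shell command python3 -m handwheel 'ROWS' [FORCE]. ROWS is text: rows parted by semicolons, each of 5 numbers parted by spaces: the shift along the world's x, y, z in units of 40 mm (1.0 is 40 mm), then the turn about the world's z in units of 5 degrees (1.0 is 5 degrees), then the closure, from 0 (fully open) to 1 (shut). In form: dx dy dz yaw gripper; .... A call has 1 to 12 rows; each row shifts and turns the commanded pose from where the row before left it; what a row does not reach is not made up. A row lasts 1/12 s, in which the tool goes at most 41.7 mm and 7.16 degrees, less where a joint would pass 70% of its speed; a pose out of reach is approached as far as the arm can. A call is refused whole if a number of a shift passes 1 or a number of a turn 1, either way. A call with a gripper value outside its range is refused whole. The fingers move at their own pace and stop on an object; FORCE is the grip in N (left out, the last holds). Time passes only in rows, so rows that do not move let the fingers close. It gives the time, the measured TCP pose, the force, the opening and the grip force at its end, in the units of the state.
- read_state(): the state, without advancing time (a new reading comes with each control period).
- camera(name): name is "scene" or "top" or "wrist"; returns (picture, depth): 420x560x3 uint8, red, green, blue; 420x560 float32, mm along the optical axis (not along the pixel's ray), 0 where there is no reading.
- camera_info(name): a dict with "intrinsics" (3x3 intrinsics, pixels), "world_from_camera" (4x4, takes a point from camera to world coordinates). Camera axes: x right, y down, z forward; pixel columns grow to the right and rows downward; lengths in mm; the calibration is good to about 2 mm. A picture is of the moment at which its call begins: read the wrist's pose just before it. camera_info takes no time and is no camera call; for the wrist camera it gives the pose at the moment of the call.
- sign_off(): hands the job in; it is judged then, once.
The state is a dict: "clock": time; "joints": joint angles; "qd": joint speeds; "effort": joint torques, N m; "eef_pos": TCP position; "eef_rot": TCP orientation; "wrist_force": force on the tool from outside, world axes, zero at the start; "moment": the same for the moment, N m; "finger_gap": finger opening in mm; "finger_force": force on a finger pad.
Only numpy, scipy, OpenCV 4.12 (cv2) and the standard library are available. Lean on these libraries where they do the work, as an engineer would, in place of code of your own. Each camera call takes 0.05 s, during which the arm holds its last target. There are 200 camera calls.

TASK

Bring the green filter into the laser beam: with a fingertip, gently push the filter wheel round by its coloured tabs, click by click, whichever way you like, until the green tab stands straight up and the wheel has clicked home there. Push the tabs without pinching them and keep off the filter glass. Lift nothing, do not knock the laser or the power sensor, and leave the loose things where they are.

Things in the scene. Friction and masses are not known exactly. Their poses are not given: they have to be found in the camera images.
- breadboard: black aluminium breadboard, 440 x 200 x 12.7 mm, bolted to the table; carries laser, filter wheel and power sensor in one line. Origin: centre of its underside (table height), straight under the hub of the wheel; +x is the way the beam runs, z up. Place and yaw differ each time
- wheel_hub (a point): centre of the filter wheel, 115 mm above the table over the breadboard's origin. The wheel is an upright black disc, 120 mm diameter, 6 mm thick, in the breadboard's yz plane, turning about its x axis. Six tabs stand out from the rim 60 deg apart, each with a 25 mm aperture 40 mm from the axis. A plate 46 mm wide holds it from the laser's side (-x), 20 to 28 mm from its middle plane, top 138 mm above the table
- filter_wheel (a joint): wheel angle (rad) about the breadboard's +x: positive turns its top towards the breadboard's -y. 0 or any whole turn = green filter in the beam; 1.047 (60 deg) a place; endless both ways. A spring detent pulls it into the nearest notch when let go: some 1.5 N at a tab pushes it out, past half way (30 deg) it falls into the next. Starts in or near one of the other five places
- beam_point (a point): where the laser beam passes the wheel's middle plane: 40 mm straight above the wheel's axis, 155 mm above the table (12 o'clock on the wheel)
- green_filter (a point): centre of the green filter, in the wheel's middle plane, 40 mm from the axis, on the same radius as the green tab
- filters: the five glass filters in the wheel (green, blue, grey, red, yellow; the white place is an open hole), each 25 mm diameter, standing 1 mm proud of both faces of the disc; not to be touched. Origin: the wheel's hub
- laser: laser: silver box 86 x 44 x 36 mm with yellow labels on a black block and a riser plate with four posts, top 173 mm above the table, at the -x end of the breadboard (80 to 200 mm from the wheel); its origin is that of the breadboard
- sensor: power sensor: black disc 44 mm across on a post with a 50 mm square foot, top 177 mm above the table, 125 to 145 mm from the wheel on the +x side; its origin is that of the breadboard
- tab_green: green tab of the wheel: block 22 mm long (radially, out to 80 mm from the axis), 12 mm wide (along the axis), 6 mm thick (along the push), its outer end green. Origin: its middle, 69 mm from the axis; z points outward from the axis, x along the axis. It lies 0 deg past green; that plus the wheel's angle is its angle from straight up, positive towards the breadboard's -y
- tab_blue: blue tab of the wheel: block 22 mm long (radially, out to 80 mm from the axis), 12 mm wide (along the axis), 6 mm thick (along the push), its outer end blue. Origin: its middle, 69 mm from the axis; z points outward from the axis, x along the axis. It lies 60 deg past green; that plus the wheel's angle is its angle from straight up, positive towards the breadboard's -y
- tab_grey: grey tab of the wheel: block 22 mm long (radially, out to 80 mm from the axis), 12 mm wide (along the axis), 6 mm thick (along the push), its outer end grey. Origin: its middle, 69 mm from the axis; z points outward from the axis, x along the axis. It lies 120 deg past green; that plus the wheel's angle is its angle from straight up, positive towards the breadboard's -y
- tab_white: white tab of the wheel (open place, no filter): block 22 mm long (radially, out to 80 mm from the axis), 12 mm wide (along the axis), 6 mm thick (along the push), its outer end white. Origin: its middle, 69 mm from the axis; z points outward from the axis, x along the axis. It lies 180 deg past green; that plus the wheel's angle is its angle from straight up, positive towards the breadboard's -y
- tab_red: red tab of the wheel: block 22 mm long (radially, out to 80 mm from the axis), 12 mm wide (along the axis), 6 mm thick (along the push), its outer end red. Origin: its middle, 69 mm from the axis; z points outward from the axis, x along the axis. It lies 240 deg past green; that plus the wheel's angle is its angle from straight up, positive towards the breadboard's -y
- tab_yellow: yellow tab of the wheel: block 22 mm long (radially, out to 80 mm from the axis), 12 mm wide (along the axis), 6 mm thick (along the push), its outer end yellow. Origin: its middle, 69 mm from the axis; z points outward from the axis, x along the axis. It lies 300 deg past green; that plus the wheel's angle is its angle from straight up, positive towards the breadboard's -y
- lens_mount: small lens in a black ring on a thin post with a round steel foot, 102 mm high, loose on the breadboard. Origin: centre of its underside
- filter_cell: spare round filter cell, 30 mm across, 8 mm high, lying loose on the breadboard. Origin: centre of its underside
- hex_driver: hex driver with red handle, 155 mm long, 20 mm thick, lying loose on the breadboard; its origin is under the front end of the handle, blade along its +x
- blower: black rubber air blower standing on fins, red nozzle up, 68 mm across, 160 mm high, loose on the table. Origin: centre of its underside
- mirror_mount: mirror in a square black mount on a post with a steel foot 60 mm across, 137 mm high, loose on the table. Origin: centre of its underside
- lens_case: white plastic lens case, 60 x 60 x 24 mm, loose on the table. Origin: centre of its underside

How it is judged:
By the outcome, as a careful person would: the job done as asked, in the order asked, and still so for the second after the job is handed in, with the robot touching nothing.
It also fails if it takes over 48 s, if anything falls off the work surface, if the arm or the gripper's body presses on something with over 40 N, if the wrist force passes 120 N, or if a joint passes its speed limit or range.

## Working session

There is one attempt and no reset: what is moved stays moved. The work goes in short steps, Python scripts to look and compute and a shell command to move; the robot and the scene stay as the last step left them, time stands still between calls to the robot, and variables do not carry over. Pictures are saved under pics/ and viewed, at most 10 in all, crops included, and the job is handed in when it is done.

```bash
mkdir -p pics; ls; python3 - <<'E'
from cell import *
import cv2,numpy as np
s=read_state();print(s['clock'],s['eef_pos'],s['eef_rot'],s['finger_gap'])
for n in("scene","top"):
    p,d=camera(n);np.savez(f'pics/{n}.npz',p=p,d=d)
    cv2.imwrite(f'pics/{n}0.png',p[:,:,::-1])
    i=camera_info(n);print(n,np.round(i['intrinsics'],1).tolist(),np.round(i['world_from_camera'],3).tolist())
E
```

```text
pics
0.0 [ 134.8645361  -532.9438789   204.91895398] [-3.14050358e+00 -7.09750005e-05  2.47863025e-01] 93.94570242752951
scene [[387.8, 0.0, 281.5], [0.0, 387.8, 207.2], [0.0, 0.0, 1.0]] [[-0.3, 0.677, -0.672, 1189.609], [0.954, 0.205, -0.219, 168.484], [-0.01, -0.707, -0.707, 791.052], [0.0, 0.0, 0.0, 1.0]]
top [[459.7, 0.0, 274.1], [0.0, 459.7, 208.4], [0.0, 0.0, 1.0]] [[0.005, -0.999, 0.053, 507.399], [-1.0, -0.005, -0.001, -8.281], [0.001, -0.053, -0.999, 1229.089], [0.0, 0.0, 0.0, 1.0]]
```

View pics/scene0.png

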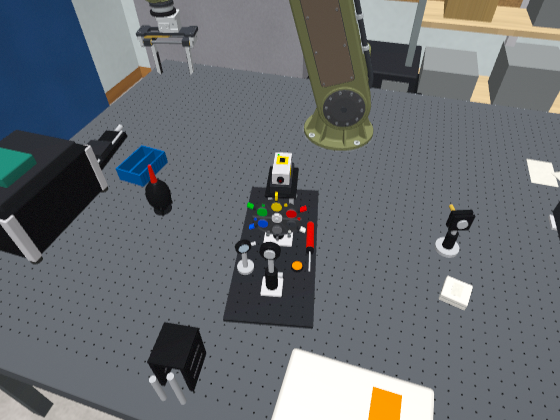

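View pics/top0.png

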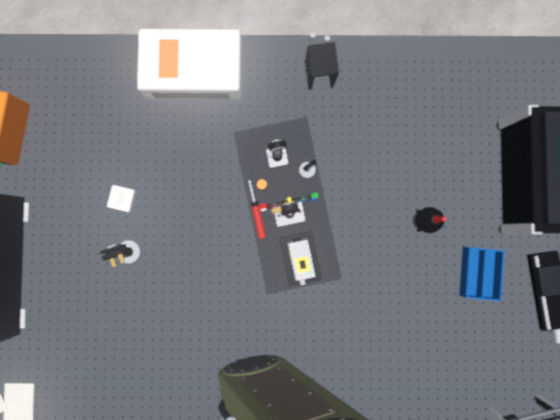

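The scene view looks from the sensor side. The yellow tab (276,197) is up, green (250,206) is one place toward board -y (left) and red (304,209) is on the right. So the wheel is at about +60° and needs one click, top toward board +y (world +y). In the top view the board is centred near (288,206), with green at (314,196) and red at (262,207).

```bash
cat > h.py <<'E'
from cell import *
import cv2,numpy as np
def back(n,uv,d=None,z=None):
    i=camera_info(n);K=np.array(i['intrinsics']);T=np.array(i['world_from_camera'])
    r=np.linalg.inv(K)@np.array([uv[0],uv[1],1.]);
    if d is None:
        w=T[:3,:3]@r; d=(z-T[2,3])/w[2]
    return T[:3,:3]@(r*d)+T[:3,3]
E
python3 - <<'E'
from h import *
for n,(x0,y0,x1,y1) in (("top",(230,180,330,225)),("scene",(235,183,318,245))):
    f=np.load(f'pics/{n}.npz');p,d=f['p'],f['d']
    hsv=cv2.cvtColor(p,cv2.COLOR_RGB2HSV)
    for c,a,b in (("green",50,75),("blue",100,125),("yellow",22,34),("red",0,8)):
        m=cv2.inRange(hsv,(a,130,70),(b,255,255));k=np.zeros_like(m);k[y0:y1,x0:x1]=m[y0:y1,x0:x1]
        N,L,S,C=cv2.connectedComponentsWithStats(k)
        for j in range(1,N):
            if S[j,4]>=4:
                dd=np.median(d[L==j]);print(n,c,S[j,4],C[j].round(1),back(n,C[j],dd).round(1))
# board from top depth
f=np.load('pics/top.npz');p=f['p'];g=cv2.cvtColor(p,cv2.COLOR_RGB2GRAY)
m=(g<47).astype(np.uint8)*255;k=np.zeros_like(m);k[112:298,225:350]=m[112:298,225:350]
k=cv2.morphologyEx(k,cv2.MORPH_CLOSE,np.ones((9,9)));k=cv2.morphologyEx(k,cv2.MORPH_OPEN,np.ones((5,5)))
c=max(cv2.findContours(k,0,1)[0],key=cv2.contourArea);r=cv2.minAreaRect(c)
P=np.array([back("top",q,z=12.7) for q in cv2.boxPoints(r)]);print(P.round(1),P.mean(0),np.linalg.norm(np.diff(P,axis=0),axis=1))
f=np.load('pics/scene.npz');q=f['p'][180:310,220:330,::-1];cv2.imwrite('pics/sc1.png',cv2.resize(q,None,fx=4.5,fy=4.5,interpolation=2))
E
```

```text
top green 29 [314.3 195.1] [ 596.2 -102.9  153.9]
top blue 11 [312.8 199. ] [ 592.4 -105.6   81.8]
top yellow 15 [289.1 199.2] [583.3 -42.4 195.2]
top red 162 [257.9 213.5] [557.5  33.5  30.6]
scene green 42 [250.  205.4] [ 596.9 -101.9  151.1]
scene green 10 [262.8 205. ] [590.8 -71.9 155.2]
scene green 72 [261.8 211.8] [593.9 -74.4 135. ]
scene blue 11 [254.8 218.8] [595.6 -93.  106.6]
scene blue 69 [262.4 223.3] [593.7 -74.8  94.4]
scene blue 34 [251.3 226.1] [ 596.8 -103.7   78.2]
scene yellow 30 [276.  195.5] [584.3 -41.  188.2]
scene yellow 85 [276.  206.7] [586.6 -41.  154.6]
scene yellow 15 [285.4 204.6] [579.2 -20.3 160.4]
scene red 34 [302.9 208.6] [571.1  19.7 151. ]
scene red 68 [290.8 213.8] [579.5  -6.9 134.1]
scene red 8 [298.4 218.4] [572.5   9.9 116.5]
scene red 171 [309.7 233.4] [534.9  32.   28.1]Traceback (most recent call last):
  File "<stdin>", line 15, in <module>
ValueError: max() iterable argument is empty
```

```bash
python3 -m handwheel '0 0 0.5 0 1;0 0 0.5 0 1;0.5 0.5 0 1 1;0.5 0.5 0 1 1;0.5 0.5 0 1 1;0.5 0.5 0 1 1;0.5 0.5 0 1 1;0.5 0.5 0 1 1;0.5 0.5 0 1 1;0.5 0.5 0 1 1;0.5 0.5 0 1 1;0.5 0.5 0 1 1' 10
python3 -m handwheel '0.5 0.5 0 1 1;0.5 0.5 0 1 1;0.5 0.5 0 1 1;0.5 0.5 0 1 1;0.5 0.5 0 1 1;0.5 0.5 0 1 1;0.5 0.5 0 0.5 1;0.5 0.5 0 0 1;0.5 0.5 0 0 1;0.5 0.5 0 0 1;0 0 0 0 1;0 0 0 0 1'
```

```text
clock: 1.1
eef_pos: [335.6, -332.0, 245.3]
eef_rot: [-3.141, -0.0, 1.125]
wrist_force: [-0.2, -0.2, 0.2]
finger_gap: 17.4
finger_force: 0.0
clock: 2.1
eef_pos: [535.1, -132.4, 244.8]
eef_rot: [-3.14, -0.0, 1.69]
wrist_force: [0.5, -0.4, -0.2]
finger_gap: 0.9
finger_force: 0.0
```

```bash
python3 -m handwheel '0.45 0.55 0 1 1;0.45 0.55 0 0 1;0.45 0.55 0 0 1;0 0 -0.4 0 1;0 0 0 0 1;0 0 0 0 1'
python3 - <<'E'
from h import *
s=read_state();print(s['eef_pos'],s['eef_rot'])
for n in("top","scene"):
    p,d=camera(n);np.savez(f'pics/{n}1.npz',p=p,d=d)
    a=p[180:260,230:345] if n=="scene" else p[160:240,230:345]
    cv2.imwrite(f'pics/{n}1.png',cv2.resize(a[:,:,::-1],None,fx=5,fy=5,interpolation=2))
i=camera_info("wrist");p,d=camera("wrist");cv2.imwrite('pics/w1.png',p[:,:,::-1])
T=np.linalg.inv(i['world_from_camera'])
for b in((0,0,195),(0,-25,180)):
    w=np.array([584.5-.208*b[1],-41+.978*b[1],b[2],1]);c=(T@w)[:3];q=np.array(i['intrinsics'])@c;print(b,q[:2]/q[2])
E
```

```text
clock: 2.6
eef_pos: [588.1, -68.0, 228.9]
eef_rot: [-3.14, -0.0, 1.774]
wrist_force: [0.4, -0.1, -0.7]
finger_gap: 0.7
finger_force: 0.0
[588.05309913 -68.04089984 228.93182172] [-3.13970567e+00 -4.80451172e-04  1.77431378e+00]
(0, 0, 195) [284.12146342 191.63164678]
(0, -25, 180) [284.14047478 223.92604798]
```

View pics/scene1.png

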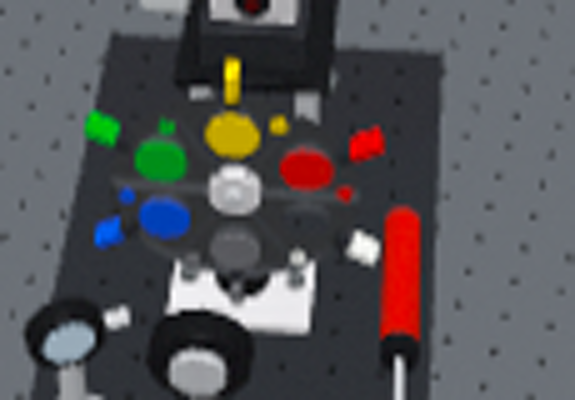

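View pics/w1.png

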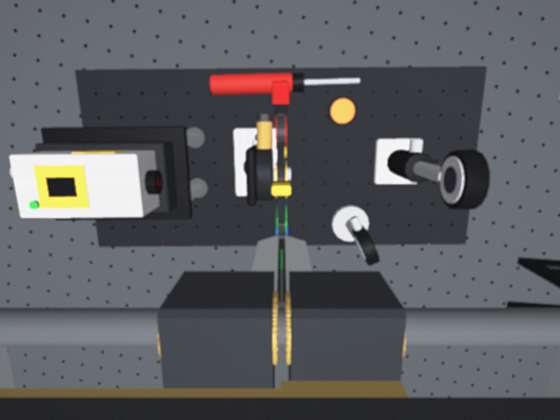

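The scene crop confirms yellow up at (232,80), green at (102,128) and red at (366,143). The wrist view has the yellow tab at (281,189), against a predicted (284,192), with the disc upright in the image, so my hub position and yaw are good. I'll descend beside the yellow tab, then push slowly.

```bash
python3 -m handwheel '0 0 -0.4 0 1;0 0 -0.4 0 1;0 0 -0.3 0 1;0 0 -0.2 0 1;0 0 0 0 1;0 0 0 0 1'
python3 -m handwheel '-0.02 0.1 0 0 1;-0.02 0.1 0 0 1;-0.02 0.1 0 0 1;-0.02 0.1 0 0 1;-0.02 0.1 0 0 1;-0.02 0.1 0 0 1;-0.02 0.1 0 0 1'
```

```text
clock: 3.25
eef_pos: [588.9, -67.4, 177.8]
eef_rot: [3.142, 0.0, 1.775]
wrist_force: [-0.1, -0.0, 0.3]
finger_gap: 0.5
finger_force: 0.0
clock: 3.83
eef_pos: [583.2, -38.8, 177.4]
eef_rot: [-3.142, 0.0, 1.775]
wrist_force: [0.9, -0.3, -0.6]
finger_gap: 0.2
finger_force: 0.6
```

```bash
python3 -m handwheel '-0.02 0.1 0 0 1;-0.02 0.1 0 0 1;-0.02 0.1 0 0 1;-0.02 0.1 0 0 1'
python3 - <<'E'
from h import *
p,d=camera("scene")
cv2.imwrite('pics/scene2.png',cv2.resize(p[150:250,220:335,::-1],None,fx=5,fy=5,interpolation=2))
E
```

```text
clock: 4.17
eef_pos: [580.0, -22.7, 177.4]
eef_rot: [3.142, -0.0, 1.775]
wrist_force: [-1.0, -0.4, 0.3]
finger_gap: 0.3
finger_force: 0.2
```

View pics/scene2.png

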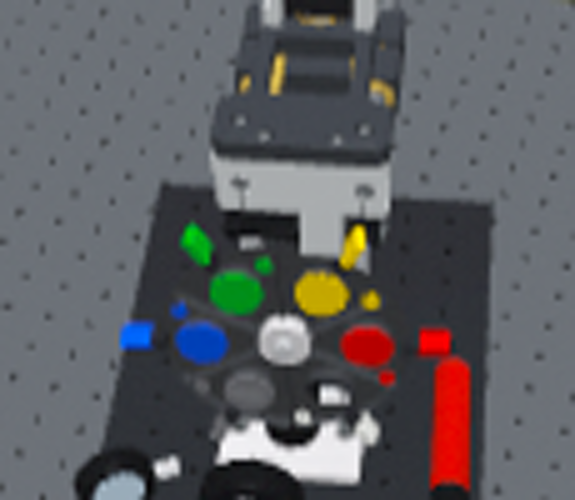

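The finger (320,230) is behind the yellow tab (353,245) and the wheel is almost half way. A few more gentle millimetres should do it.

```bash
python3 -m handwheel '-0.02 0.08 -0.02 0 1;-0.02 0.08 0 0 1;-0.02 0.08 0 0 1;0 0 0 0 1;0 0 0 0 1;0 0 0 0 1'
cat > a.py <<'E'
from h import *
import sys
p,d=camera("scene");h=cv2.cvtColor(p,cv2.COLOR_RGB2HSV)
for c,a,b in (("green",50,75),("blue",100,125),("yellow",22,34)):
    m=cv2.inRange(h,(a,130,70),(b,255,255));k=np.zeros_like(m);k[175:245,235:318]=m[175:245,235:318]
    N,L,S,C=cv2.connectedComponentsWithStats(k)
    for j in range(1,N):
        if S[j,4]>20:
            w=back("scene",C[j],np.median(d[L==j]));y=(w[0]-584.5)*-.208+(w[1]+41)*.978
            print(c,S[j,4],w.round(1),"r",round(np.hypot(y,w[2]-115),1),"ang",round(np.degrees(np.arctan2(-y,w[2]-115)),1))
cv2.imwrite(f'pics/{sys.argv[1]}.png',cv2.resize(p[150:250,220:335,::-1],None,fx=5,fy=5,interpolation=2))
E
python3 a.py s3
```

```text
clock: 4.72
eef_pos: [577.7, -13.6, 176.7]
eef_rot: [3.142, -0.0, 1.775]
wrist_force: [-0.3, 0.1, 0.3]
finger_gap: 0.7
finger_force: 0.0
green 35 [587.5 -62.3 183.5] r 71.8 ang 17.4
green 78 [589.5 -52.2 153. ] r 39.8 ang 17.5
blue 39 [ 598.9 -109.8  131.4] r 72.2 ang 76.8
blue 76 [594.7 -79.2 123.7] r 40.4 ang 77.6
yellow 43 [573.1   6.2 166.9] r 71.0 ang -43.1
yellow 80 [580.8 -14.2 144.3] r 39.8 ang -42.7
```

Past half way: green is at 17.4°. I'll lift clear and check that it settles.

```bash
python3 -m handwheel '0 0 0.2 0 1;0 0 0.4 0 1;0 0 0.6 0 1;0 0 0.6 0 1;0 0 0 0 1;0 0 0 0 1;0 0 0 0 1;0 0 0 0 1;0 0 0 0 1;0 0 0 0 1'; python3 a.py s4
```

```text
clock: 5.6
eef_pos: [577.5, -13.6, 248.0]
eef_rot: [-3.141, -0.0, 1.775]
wrist_force: [-0.1, -0.3, -0.1]
finger_gap: 0.2
finger_force: 0.0
green 28 [585.3 -40.6 188.3] r 73.3 ang -0.2
green 81 [586.8 -40.8 154.9] r 39.9 ang 0.4
blue 43 [ 597.  -101.8  151.5] r 72.0 ang 59.5
blue 76 [593.6 -74.3 134.4] r 39.5 ang 60.5
yellow 44 [570.3  19.6 150.6] r 71.7 ang -60.2
yellow 77 [579.5  -7.1 135.3] r 39.7 ang -59.4
```

View pics/s4.png

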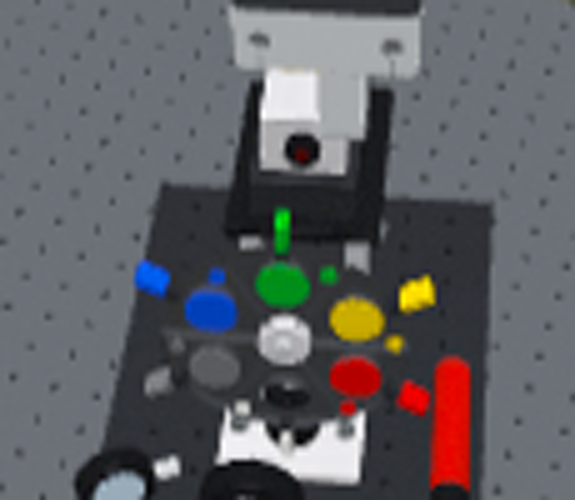

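The green tab stands straight up at (283,230), measured within 0.5° of vertical. The finger is well clear above.

```bash
python3 -c "from cell import *;print(sign_off())"
```

```text
the job is handed in; nothing more can be done
None
```

The green filter is in the beam: one gentle fingertip push on the yellow tab turned the wheel one click, the green tab settled within 0.5° of straight up, the finger is lifted clear, and the job is handed in at about 5.7 s on the robot's clock.

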